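# Hang the road-wheel sprue on the carousel rack

## Task

Turn the carousel rack until the free two-pronged hook points forward, straight over the red mark on the base. Then lift the green sprue frame of road wheels out of its wooden stand and hang it by its top rail across both prongs of that hook, let go, and leave the hook over the red mark with the frame hanging still and upright. Do not disturb the turret, nippers, pin vise or sanding stick.

Things in the scene. Friction and masses are not known exactly. Their poses are not given: they have to be found in the camera images.
- rotor (a joint): Angle (rad) of the turning part of the carousel about its vertical axis, counter-clockwise from above positive. At 0, and at every whole turn, the free hook lies straight over the red mark. It turns freely either way, more than a full turn; light friction (about 0.08 N m) holds it where it is left; no spring, no click stops.
- knob (a point): Centre of the red bar knob on top of the carousel, on the turning axis, 216 mm above the desk. The bar is 56 mm long (along x), 14 mm wide (y) and 42 mm high (195 to 237 mm above the desk); it turns with the rack and its -x axis points towards the free hook. Below it is a neck of 12 mm radius, then a hub disc of 41 mm radius whose top is 171 mm above the desk.
- free_hook (a point): Middle of the empty two-pronged steel hook, 100 mm from the turning axis, at the prongs' upper side (168 mm above the desk). It turns with the rack; -x points outward along the prongs, z up. The level prongs are 6 mm round bars at y = -32 and +32 mm; they run from the hub disc to x = -19 mm, then turn up to tips at x = -27 mm that stand 12 mm above the prongs' upper side.
- front_mark (a point): Middle of the red strip on the carousel's fixed round steel base (radius 125 mm, 12 mm thick), 100 mm from the turning axis. Its -x axis points outward, to the front of the rack.
- frame_center (a point): Centre of the green sprue frame: flat, upright, 120 mm wide (y), 120 mm high (z), 8 mm thick (x, its normal; faces alike), 50 to 100 g. Top rail 10 x 10 mm, z = +50 to +60 mm; under it an open window, z = +5 to +50 mm, y = -52 to +52 mm; road wheels below. At the start 70 mm above the desk, in the stand. Properly hung, it is 50 mm below the free hook's point.
- carousel: Fixed base of the carousel rack, a dark steel disc of 125 mm radius; origin on the turning axis at the desk, -x is the front with the red mark. Its turning part has four two-pronged hooks 90 degrees apart. One is free; the others carry two grey and one tan frame, fixed on, as large as the green one, at 100 mm radius, top rails 168 to 178 mm above the desk.
- stand: Fixed wooden stand, 70 mm (x) by 140 mm (y), 38 mm high, with a 10 mm wide groove along y, its floor 10 mm above the desk, in which the green frame stands 28 mm deep. Origin: centre of its underside.
- turret: Loose grey plastic model tank turret, about 112 mm long with its barrel along -x, 33 mm high; origin on the desk near its middle. To be left alone.
- nippers: Loose steel sprue nippers with red grips, 135 mm long along x, 54 mm wide, 12 mm high; origin on the desk near the middle. To be left alone.
- pin_vise: Loose squat aluminium pin vise standing upright, 32 mm in diameter and 80 mm tall; origin at the centre of its foot. To be left alone.
- sanding_stick: Loose white sanding stick, 150 mm long along x, 20 mm wide, 6 mm thick; origin at the centre of its underside. To be left alone.
- frame: The whole green sprue frame; origin at the middle of its underside, 60 mm below its centre, with the same axes.
Not all that is in view belongs to the job. There is more than one size of the frame; the job needs the middle-sized.

How it is judged:
On the way:
1. The free hook is brought over the red mark and stands still there, while the green frame is not yet on it (horizontal distance between free_hook and front_mark below 0.03 m and velocity of joint rotor between -0.05 and 0.05 rad/s and distance between frame_center and free_hook above 0.09 m), for 0.2 s.
At the end, for the whole second after the job is handed in: Free hook over the red mark (within 30 mm seen from above), rack still. The green frame hangs on it, top rail on both prongs: centre 45 to 55 mm below the hook point, within 20 mm sideways, between hub and tips, upright within 0.12 rad, square within 0.3 rad, released and at rest (horizontal distance between free_hook and front_mark below 0.03 m and velocity of joint rotor between -0.05 and 0.05 rad/s and x of frame_center in the frame of free_hook between -0.022 and 0.055 m and y of frame_center in the frame of free_hook between -0.02 and 0.02 m and z of frame_center in the frame of free_hook between -0.055 and -0.045 m and angle between frame_center's own z axis and vertical below 0.12 rad and angle between the x axis of frame_center and the x axis of free_hook, either way round below 0.3 rad and linear speed of frame below 0.02 m/s and angular speed of frame below 0.15 rad/s); the robot touches nothing.
It fails at once if the turret is shifted by more than 30 mm (distance of turret from where it was at the start of the episode above 0.03 m).
It fails at once if the nippers is shifted by more than 30 mm (distance of nippers from where it was at the start of the episode above 0.03 m).
It fails at once if the pin vise is shifted by more than 30 mm (distance of pin_vise from where it was at the start of the episode above 0.03 m).
It fails at once if the sanding stick is shifted by more than 30 mm (distance of sanding_stick from where it was at the start of the episode above 0.03 m).
It also fails if it takes over 72 s, if anything falls off the work surface, if the arm or the gripper's body presses on something with over 40 N, if the wrist force passes 120 N, or if a joint passes its speed limit or range.

## Robot

A 6-joint arm with a two-finger parallel gripper is mounted at the origin on the work surface. World frame = base frame: x ahead of the robot, y to its left, z up, the work surface at z = 0. Lengths are in m, angles in rad, forces in N, time in s.
With the tool pointing down it reaches from about 0.375 to 0.9 m from the base axis. Payload 3.1 kg.
Tool frame: the origin (TCP) lies midway between the tips of the shut fingers; the grasp point (between the pads) lies 19 mm behind it (pinch_z is the distance from the TCP to the grasp point, in m); y points along the fingers, z is the direction in which the jaws open and shut, and the axes are right-handed (so a half turn about y gives the same grasp; the last joint's range is limited). The gripper opens to 87 mm and grips with 3 to 60 N. Pads are 19 mm wide; open, the fingers measure 117 mm over their backs; the gripper's body (75 mm by 190 mm) begins 51 mm behind the grasp point.
Start: joints at [-1.411, 0.527, 1.433, -0, 1.181, -0.178], TCP at [0.208, -0.589, 0.223] pointing down, gripper open.
Joint ranges: [-3.08, 3.08], [-0.75, 2.2], [0.22, 2.44], [-1.43, 4.57], [0, 2.65], [-2.85, 2.85]. Speed limits (rad/s): [2.79, 2.79, 3.14, 3.14, 3.14, 3.14].

## Interface

Orientations are given as a unit quaternion [x, y, z, w].
In Python, from rig import * gives the robot as it stands.
- The arm moves only by the tool drive_tool, never from a script. Its argument "plan" is a list of rows, each a list of 7 numbers: the shift along the tool's x, y, z in mm, then the turn, a rotation vector about the tool's x, y, z in degrees, then the finger opening in mm, from 0 to 87. A call has 1 to 10 rows; each row is the pose to reach, as a shift and turn from the pose commanded when the call began, along the tool's axes at that moment; what a row does not reach only later rows make up. A row lasts 1/10 s, in which the tool goes at most 50 mm and 8.59 degrees, less where a joint would pass 70% of its speed; a pose out of reach is approached as far as the arm can. A call with a gripper value outside its range is refused whole. The fingers move at their own pace and stop on an object; "newtons" is the grip in N (left out, the last holds). Time passes only in rows, so rows that repeat a pose let the fingers close. It gives the time, the measured TCP pose, the force and the opening at its end, in the units of the state.
- get_obs(): the state, without advancing time (a new reading comes with each control period).
- camera(name): name is "scene" or "top" or "wrist"; returns the picture (400x640x3 uint8, blue, green, red); there is no depth.
- get_calibration(name): a dict with "fx", "fy", "cx", "cy" (pixels), "origin" and "rotation" of the camera in the world; the wrist camera has in their place "tool_from_camera" (4x4, takes a point from camera to tool coordinates, whose origin is the TCP and whose axes are the tool frame's). Camera axes: x right, y down, z forward; pixel columns grow to the right and rows downward; lengths in m; the calibration is good to about 2 mm. A picture is of the moment at which its call begins: read the wrist's pose just before it. get_calibration takes no time and is no camera call.
- hand_in(): hands the job in, once; it reports no verdict.
Trained networks look in the newest picture that a camera, given by its name, has taken for a name from the list of things; names that differ only in an ending like _2 or _b are one class to them, and where a whole thing is asked for, a point or a joint stands for the part that bears it (a point fixed in the world has none). Each returns a list of dicts, best first, with "conf" (0 to 1); they miss things now and then, are a little off and sometimes report something else, mostly with a low value. They report only what shows in the picture. A call takes as long as a camera call. They do not tell look-alikes from the thing itself.
- spot_in(camera, target): "location" ([column, row] in pixels, amid what is visible of it).
- mark_of(camera, target): "location" ([column, row] in pixels: a listed point, or the origin of a listed thing).
The state is a dict: "time": time; "q": joint angles; "joint_velocities": joint speeds; "joint_torque": joint torques, N m; "position": TCP position; "tool_rot": TCP orientation; "ft_force": force on the tool from outside, world axes, zero at the start; "moment": the same for the moment, N m; "grip_width": finger opening in m.
Only numpy, scipy, OpenCV 4.12 (cv2) and the standard library are available. Lean on these libraries where they do the work, as an engineer would, in place of code of your own. Each camera call takes 0.05 s, during which the arm holds its last target. There are 200 camera calls.

## Working session

There is one attempt and no reset: what is moved stays moved. The work goes in short steps, Python scripts to look and compute and a tool call to move; the robot and the scene stay as the last step left them, time stands still between calls to the robot, and variables do not carry over. Pictures are saved under pics/ and viewed, about 8 in all and at most 12, crops included, and the job is handed in when it is done.

Besides the shell and the picture viewer there is one more tool, called after "Request:" as name(argument=value, ...) on one line, values as JSON. drive_tool: Moves the arm, as the interface text tells. Its arguments: {"type":"object","properties":{"plan":{"type":"array","items":{"type":"array","items":{"type":"number"}}},"newtons":{"type":"number"}},"required":["plan"]}

```bash
ls; mkdir -p pics
python3 - <<'E'
from rig import *
import cv2
o=get_obs(); print({k:np.round(v,3).tolist() if hasattr(v,'__len__') else v for k,v in o.items()} if 'np' in globals() else o)
for c in ("scene","top"):
    cv2.imwrite(f"pics/{c}0.png",camera(c))
    k=get_calibration(c); print(c,k)
    for t in ("knob","free_hook","front_mark","frame_center","carousel","stand","turret","nippers","pin_vise","sanding_stick"):
        print(t,[(d["conf"],d["location"]) for d in mark_of(c,t)][:4])
print(get_calibration("wrist"))
E
```

```text
pics
{'time': 0.0, 'q': array([-1.41049041e+00,  5.28485054e-01,  1.43389959e+00, -1.67882939e-06,
        1.18139838e+00, -1.78524386e-01]), 'joint_velocities': array([ 4.71771243e-04, -1.41159782e-03,  2.84112916e-03,  9.66360710e-04,
       -5.80739778e-04, -2.85885919e-05]), 'joint_torque': array([ 4.94746528e-04, -4.40039492e+01, -1.76596284e+01,  6.34386158e-02,
        5.83374419e-02, -1.70218541e-04]), 'position': array([ 0.20763398, -0.58872419,  0.2215609 ]), 'tool_rot': array([-0.11921602,  0.69775745, -0.69620868,  0.11922903]), 'ft_force': array([-0.21215286, -0.4326952 ,  0.14319707]), 'moment': array([-0.03356728,  0.01270263,  0.02760819]), 'grip_width': 0.08722014486158403}
scene {'fx': 362.675726633565, 'fy': 362.675726633565, 'cx': 315.01002993750666, 'cy': 201.17073850944, 'origin': array([1.02561973, 0.12134828, 0.65957284]), 'rotation': array([ 0.56812578,  0.74437616, -0.28223974, -0.20851369])}
knob [(0.87, [440.6, 195.1])]
free_hook [(0.94, [473.4, 257.7])]
front_mark [(0.81, [420.1, 220.7])]
frame_center [(0.94, [236.1, 194.7]), (0.89, [265.0, 137.3]), (0.66
[... 703 characters left out ...]
, [246.4, 213.4])]
stand [(0.79, [395.8, 220.6]), (0.54, [227.7, 202.9]), (0.3, [398.8, 220.5])]
turret [(0.62, [327.2, 194.2])]
nippers [(0.57, [332.5, 265.0])]
pin_vise [(0.43, [328.8, 161.3])]
sanding_stick [(0.62, [341.9, 130.3])]
{'fx': 319.83540395682326, 'fy': 319.83540395682326, 'cx': 319.06749240449267, 'cy': 198.7467885546796, 'tool_from_camera': array([[-6.19013849e-04,  9.57777737e-01,  2.87508999e-01,
        -7.86503264e-02],
       [-4.77748096e-04, -2.87509304e-01,  9.57777726e-01,
        -1.62611437e-01],
       [ 9.99999694e-01,  4.55520800e-04,  6.35548731e-04,
        -4.68470436e-05],
       [ 0.00000000e+00,  0.00000000e+00,  0.00000000e+00,
         1.00000000e+00]])}
```

View pics/scene0.png

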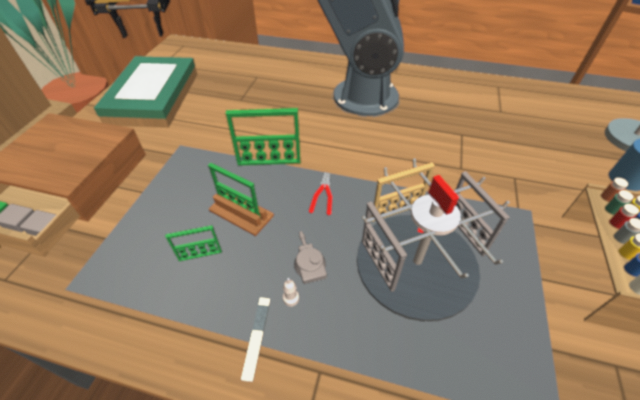

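View pics/top0.png

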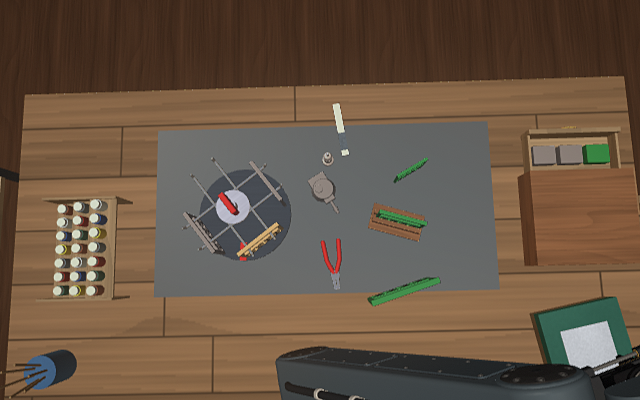

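```bash
cat > h.py <<'E'
from rig import *
import numpy as np, cv2
from scipy.spatial.transform import Rotation as R
def cam(c,o=None):
    k=get_calibration(c)
    if c!="wrist": return k,np.array(k["origin"]),R.from_quat(k["rotation"]).as_matrix()
    o=o or get_obs(); T=k["tool_from_camera"]; Rt=R.from_quat(o["tool_rot"]).as_matrix()
    return k,o["position"]+Rt@T[:3,3],Rt@T[:3,:3]
def onz(c,px,z,o=None):
    k,p,M=cam(c,o); d=M@np.array([(px[0]-k["cx"])/k["fx"],(px[1]-k["cy"])/k["fy"],1])
    return p+d*(z-p[2])/d[2]
def proj(c,P,o=None):
    k,p,M=cam(c,o); q=M.T@(np.asarray(P)-p)
    return np.array([k["fx"]*q[0]/q[2]+k["cx"],k["fy"]*q[1]/q[2]+k["cy"]])
E
python3 - <<'E'
from h import *
np.set_printoptions(precision=4,suppress=True)
S=dict(knob=(.216,[440.6,195.1],[230,202.3]),hook=(.168,[473.4,257.7],[211.4,175.6]),mark=(.012,[420.1,220.7],[243,250.7]),car=(0,[413.5,264.8],[246.4,213.4]),
fc_big=(.07,[236.1,194.7],[399.3,287.7]),fc2=(.07,[265,137.3],[399.6,219.9]),fc3=(.07,[193.7,242.4],[399.6,219.9]),stand=(0,[242.1,212.3],[395.8,220.6]))
for n,(z,a,b) in S.items(): print(n,onz("scene",a,z),onz("top",b,z))
E
```

```text
knob [0.5882 0.2088 0.216 ] [0.5894 0.2101 0.216 ]
hook [0.6632 0.2744 0.168 ] [0.663  0.2659 0.168 ]
mark [0.4783 0.2084 0.012 ] [0.4869 0.2173 0.012 ]
car [0.5898 0.2066 0.    ] [0.5888 0.2103 0.    ]
fc_big [ 0.5587 -0.1946  0.07  ] [ 0.382  -0.1888  0.07  ]
fc2 [ 0.3565 -0.2033  0.07  ] [ 0.5534 -0.1972  0.07  ]
fc3 [ 0.6977 -0.2241  0.07  ] [ 0.5534 -0.1972  0.07  ]
stand [ 0.5513 -0.1957  0.    ] [ 0.5588 -0.1958  0.    ]
```

The choices for the green frame are the large one at scene (264,137), the small one at (194,243), and the middle-sized one in the wooden stand at (234,190). The one in the stand is the target. The carousel knob is at (440,195), the free hook's prong tips are to its lower right near (465,270), and the mark is at top (242,252), partly under the tan frame.

```bash
cat >> h.py <<'E'
def down(yaw,lean=0.,ly=0.):
    "tool z (jaws) at world yaw, tool y down; lean rotates about world y afterwards"
    z=np.array([np.cos(yaw),np.sin(yaw),0]); y=np.array([0,0,-1.]); x=np.cross(y,z)
    return R.from_euler('y',lean)*R.from_matrix(np.column_stack([x,y,z]))
def go(P,Rt):
    "shift mm / rotvec deg from current pose in tool axes"
    o=get_obs(); Rc=R.from_quat(o["tool_rot"]); 
    print("shift",np.round(Rc.inv().apply(np.asarray(P)-o["position"])*1000,1),"turn",np.round(np.degrees((Rc.inv()*Rt).as_rotvec()),1))
def tyaw(o):
    z=R.from_quat(o["tool_rot"]).as_matrix()[:,2]; return np.degrees(np.arctan2(z[1],z[0]))
E
python3 - <<'E'
from h import *
np.set_printoptions(precision=4,suppress=True)
o=get_obs(); print(R.from_quat(o["tool_rot"]).as_matrix(),tyaw(o),np.degrees(o["q"]))
im=cv2.imread("pics/top0.png"); hsv=cv2.cvtColor(im,cv2.COLOR_BGR2HSV)
red=((hsv[...,0]<8)|(hsv[...,0]>172))&(hsv[...,1]>150)&(hsv[...,2]>80)
grn=(hsv[...,0]>45)&(hsv[...,0]<80)&(hsv[...,1]>120)
def blobs(m,box,z):
    u0,v0,u1,v1=box; n,l,s,c=cv2.connectedComponentsWithStats(m[v0:v1,u0:u1].astype(np.uint8))
    for i in range(1,n):
        if s[i,4]<8: continue
        vv,uu=np.where(l==i); r=cv2.minAreaRect(np.float32(np.c_[uu+u0,vv+v0])); b=cv2.boxPoints(r)
        B=np.array([onz("top",p,z)[:2] for p in b]); e=B[1]-B[0]; f=B[2]-B[1]; L=max((e,f),key=np.linalg.norm)
        print("n",s[i,4],"c",c[i]+[u0,v0],"world",onz("top",c[i]+[u0,v0],z)[:2],"size",np.linalg.norm(e),np.linalg.norm(f),"ang",np.degrees(np.arctan2(L[1],L[0])))
print("knob"); blobs(red,(205,180,255,225),.237)
print("mark"); blobs(red,(225,235,262,270),.012)
print("frame"); blobs(grn,(365,195,435,245),.13)
f=np.array([onz("scene",p,.13) for p in ([210,168],[257,210])]); 
k=np.array([.589,.2095])
big=cv2.resize(np.hstack([im[140:275,180:300],im[185:260,360:440].repeat(1,0) if 0 else cv2.copyMakeBorder(im[185:260,360:440],0,60,0,0,cv2.BORDER_CONSTANT)]),None,fx=4,fy=4,interpolation=cv2.INTER_CUBIC)
cv2.imwrite("pics/crop.png",big)
E
```

```text
[[-0.9431 -0.      0.3324]
 [-0.3324 -0.     -0.9431]
 [ 0.     -1.      0.    ]] -70.58743783802974 [-80.815   30.223   82.0865  -0.0003  67.6894 -10.2275]
knob
n 137 c [226.927 202.708] world [0.5856 0.2126] size 0.013385962666282107 0.05551802352558916 ang -141.89255501133792
mark
n 23 c [241.3913 245.6522] world [0.5005 0.2216] size 0.013278058166944136 0.015062132225133508 ang -146.51582845317478
n 23 c [242.7391 257.9565] world [0.4676 0.218 ] size 0.008303623734379663 0.01746156199422258 ang -102.48767349004713
frame
n 335 c [401.0567 218.6478] world [ 0.5504 -0.1933] size 0.018859450058422877 0.12327031802709432 ang -106.59571421794308
```

View pics/crop.png

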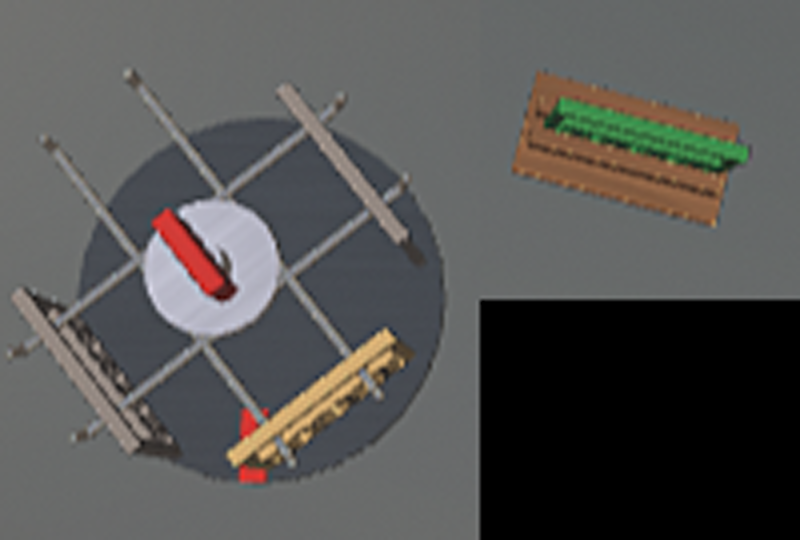

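The crop confirms the middle green frame in the wooden stand. The free hook points at about 38°, and the mark is at about 177° from the axis. I'll go above the knob first.

Run:
```python
from h import *
go([.588,.2105,.300],down(np.radians(-51.9)))
```

```text
shift [-624.5  -77.5 -628.1] turn [ -0.  -18.7   0. ]
```

Request:
drive_tool(plan=[[0,-40,0,0,0,0,60],[-60,-78,-60,0,0,0,60],[-95,-78,-95,0,-5,0,60],[-130,-78,-130,0,-10,0,60],[-165,-78,-165,0,-15,0,60],[-200,-78,-200,0,-18.7,0,60],[-235,-78,-235,0,-18.7,0,60],[-270,-78,-270,0,-18.7,0,60],[-305,-78,-305,0,-18.7,0,60],[-340,-78,-340,0,-18.7,0,60]])

```text
time: 2.1
position: [0.4003, -0.1868, 0.3009]
tool_rot: [0.23, -0.668, 0.669, -0.231]
ft_force: [0.7, -1.1, -0.0]
grip_width: 0.0598
```

Request:
drive_tool(plan=[[0,0,0,0,0,0,60]])

```text
time: 2.2
position: [0.4008, -0.1828, 0.3007]
tool_rot: [-0.233, 0.668, -0.667, 0.234]
ft_force: [-0.0, 0.2, 0.3]
grip_width: 0.0602
```

Run:
```python
from h import *
o=get_obs();print(o["position"],tyaw(o))
go([.588,.2105,.300],down(np.radians(-51.9)))
```

```text
[ 0.40079071 -0.18281558  0.30068366] -51.41917403209085
shift [-391.6    1.8 -190.7] turn [ 0.1  0.5 -0.1]
```

Request:
drive_tool(plan=[[-43,0,-21,0,0,0,60],[-86,0,-42,0,0,0,60],[-130,0,-63,0,0,0,60],[-173,0,-84,0,0,0,60],[-216,0,-105,0,0,0,60],[-260,0,-127,0,0,0,60],[-304,0,-148,0,0,0,60],[-348,0,-170,0,0,0,60],[-392,2,-191,0,0.5,0,60],[-392,2,-191,0,0.5,0,60]])

```text
time: 3.2
position: [0.5926, 0.2079, 0.2976]
tool_rot: [-0.229, 0.669, -0.668, 0.23]
ft_force: [-0.7, -0.8, 0.0]
grip_width: 0.0601
```

Run:
```python
from h import *
o=get_obs();print(o["position"],tyaw(o),o["q"])
im=camera("wrist");cv2.imwrite("pics/w1.png",im)
m=mark_of("wrist","knob");print(m)
if m: print(onz("wrist",m[0]["location"],.216,o))
hsv=cv2.cvtColor(im,cv2.COLOR_BGR2HSV)
red=(((hsv[...,0]<8)|(hsv[...,0]>172))&(hsv[...,1]>150)&(hsv[...,2]>80)).astype(np.uint8)
n,l,s,c=cv2.connectedComponentsWithStats(red); print(s,c)
print("proj top ends",proj("wrist",[.588,.2105,.237],o))
```

```text
[0.59255083 0.2079037  0.29763613] -52.117558118385794 [0.15881464 0.45926901 1.33528745 0.00193715 1.34474271 1.06800641]
[{'location': [308.3, 209.1], 'conf': 0.7}]
[0.58470975 0.21286702 0.216     ]
[[     0      0    640    400 254189]
 [   299    171     19     80   1369]
 [   259    207     16     13    126]
 [   261    226      7      4     16]
 [   363    305     27     25    300]] [[319.52518795 199.29340766]
 [308.33382031 210.26004383]
 [267.47619048 214.83333333]
 [264.5625     226.875     ]
 [373.89333333 317.54333333]]
proj top ends [312.61412691 216.58823554]
```

View pics/w1.png

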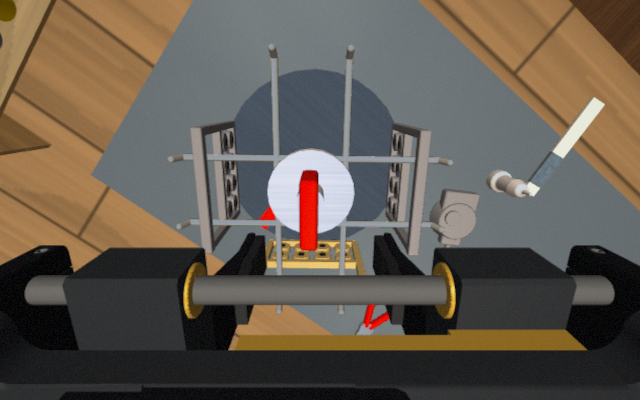

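The wrist view shows the knob bar at (308,210), squarely between the open fingers, with the free prongs pointing up at (275,50) and (350,50). I'll descend, grip and turn.

Run:
```python
from h import *
go([.587,.2115,.204],down(np.radians(-51.9)))
```

```text
shift [-2.3 93.7 -8.3] turn [-0.  -0.4  0.1]
```

Request:
drive_tool(plan=[[-2,0,-8,0,0,0,60],[-2,25,-8,0,0,0,60],[-2,55,-8,0,0,0,60],[-2,80,-8,0,0,0,60],[-2,94,-8,0,0,0,60],[-2,94,-8,0,0,0,40],[-2,94,-8,0,0,0,0],[-2,94,-8,0,0,0,0],[-2,94,-8,0,0,0,0],[-2,94,-8,0,0,0,0]], newtons=20)

```text
time: 4.3
position: [0.5875, 0.2113, 0.2056]
tool_rot: [0.227, -0.669, 0.669, -0.229]
ft_force: [0.1, -0.0, -0.8]
grip_width: 0.0279
```

Request:
drive_tool(plan=[[0,0,0,0,0,0,0],[0,0,0,0,0,0,0]])

```text
time: 4.5
position: [0.5858, 0.213, 0.205]
tool_rot: [-0.228, 0.671, -0.668, 0.227]
ft_force: [-4.1, 5.0, 3.6]
grip_width: 0.0137
```

Gripped (13.7 mm opening). Turning +139° in three calls.

Request:
drive_tool(plan=[[0,0,0,0,-3,0,0],[0,0,0,0,-8,0,0],[0,0,0,0,-14,0,0],[0,0,0,0,-20,0,0],[0,0,0,0,-26,0,0],[0,0,0,0,-32,0,0],[0,0,0,0,-38,0,0],[0,0,0,0,-44,0,0],[0,0,0,0,-50,0,0],[0,0,0,0,-56,0,0]])

```text
time: 5.5
position: [0.5861, 0.2129, 0.205]
tool_rot: [-0.516, 0.484, -0.482, 0.517]
ft_force: [-1.5, 4.6, 2.4]
grip_width: 0.014
```

Request:
drive_tool(plan=[[0,0,0,0,-6,0,0],[0,0,0,0,-12,0,0],[0,0,0,0,-18,0,0],[0,0,0,0,-24,0,0],[0,0,0,0,-30,0,0],[0,0,0,0,-36,0,0],[0,0,0,0,-42,0,0],[0,0,0,0,-47,0,0],[0,0,0,0,-51,0,0],[0,0,0,0,-54,0,0]])

```text
time: 6.5
position: [0.5863, 0.213, 0.205]
tool_rot: [-0.678, 0.197, -0.196, 0.68]
ft_force: [-1.4, 4.6, 1.9]
grip_width: 0.0139
```

Run:
```python
from h import *
o=get_obs();print(o["time"],o["position"],tyaw(o),o["ft_force"],o["moment"],o["q"])
```

```text
6.5 [0.58630883 0.21301423 0.204986  ] 57.74149540237239 [-1.36485499  4.64280786  1.87904325] [ 0.61435734  0.20629194 -0.07473792] [ 0.16806128  0.54508105  1.45423249  0.00338447  1.14248966 -0.84112632]
```

Request:
drive_tool(plan=[[0,0,0,0,-6,0,0],[0,0,0,0,-12,0,0],[0,0,0,0,-18,0,0],[0,0,0,0,-23,0,0],[0,0,0,0,-27,0,0],[0,0,0,0,-29,0,0],[0,0,0,0,-29,0,0],[0,0,0,0,-29,0,0],[0,0,0,0,-29,0,0],[0,0,0,0,-29,0,40]])

```text
time: 7.5
position: [0.5867, 0.2119, 0.2047]
tool_rot: [-0.707, 0.021, -0.021, 0.707]
ft_force: [-0.1, 0.2, -0.5]
grip_width: 0.0168
```

Request:
drive_tool(plan=[[0,0,0,0,0,0,50],[0,0,0,0,0,0,50],[0,0,0,0,0,0,50],[0,-10,0,0,0,0,50],[0,-40,0,0,0,0,50],[0,-75,0,0,0,0,50],[0,-110,0,0,0,0,50],[0,-110,0,0,0,0,50],[0,-110,0,0,0,0,50]])

```text
time: 8.4
position: [0.5874, 0.2111, 0.3162]
tool_rot: [-0.707, 0.02, -0.022, 0.707]
ft_force: [0.4, -0.4, -0.3]
grip_width: 0.0501
```

Run:
```python
from h import *
o=get_obs();print(o["time"],o["position"],tyaw(o))
im=camera("wrist");cv2.imwrite("pics/w2.png",im)
for t,z in (("knob",.216),("free_hook",.168),("front_mark",.012)):
    m=mark_of("wrist",t);print(t,[(d["conf"],d["location"],onz("wrist",d["location"],z,o)) for d in m])
camera("top"); 
for t,z in (("knob",.216),("free_hook",.168),("front_mark",.012)):
    m=mark_of("top",t);print(t,[(d["conf"],d["location"],onz("top",d["location"],z)) for d in m])
```

```text
8.4 [0.58741712 0.21113499 0.31624009] 86.60401073965953
knob [(0.89, [324.7, 196.9], array([0.58579622, 0.2159278 , 0.216     ]))]
free_hook []
front_mark [(0.56, [318.1, 86.9], array([0.48804939, 0.21551287, 0.012     ]))]
knob [(0.74, [230.2, 202.0], array([0.59007746, 0.20960467, 0.216     ])), (0.18, [331.8, 263.6], array([ 0.44352123, -0.02161142,  0.216     ]))]
free_hook []
front_mark [(0.62, [244.5, 248.6], array([0.49242575, 0.2132604 , 0.012     ]))]
```

View pics/w2.png

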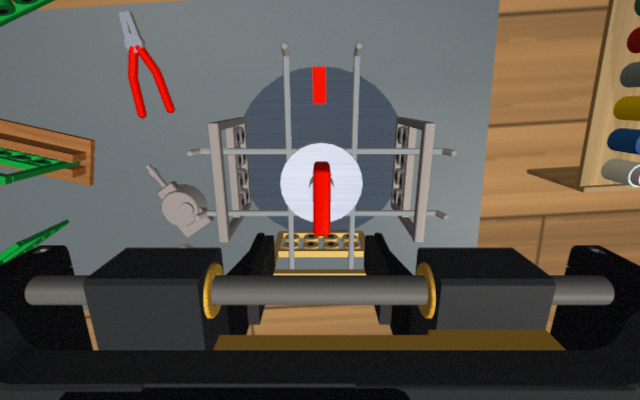

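The wrist view shows the two free prongs, at (287,48) and (357,48), straddling the red strip at (319,85). Stage 1 is done, so I'll go to the frame.

Run:
```python
from h import *
go([.552,-.194,.25],down(np.radians(-16.6)))
```

```text
shift [ -10.5   63.8 -406.4] turn [ 1.000e-01  1.032e+02 -0.000e+00]
```

Request:
drive_tool(plan=[[-1,0,-30,0,8,0,50],[-2,0,-70,0,16,0,50],[-3,0,-110,0,24,0,50],[-4,0,-150,0,32,0,50],[-5,0,-190,0,40,0,50],[-6,0,-230,0,48,0,50],[-7,0,-270,0,56,0,50],[-8,0,-310,0,64,0,50],[-9,0,-350,0,72,0,50],[-10,0,-390,0,80,0,50]])

```text
time: 9.8
position: [0.5535, -0.1791, 0.3143]
tool_rot: [-0.527, 0.472, -0.472, 0.527]
ft_force: [0.5, 0.8, -0.4]
grip_width: 0.0497
```

Request:
drive_tool(plan=[[0,0,0,0,0,0,50],[0,0,0,0,0,0,50]])

```text
time: 10.0
position: [0.5536, -0.1783, 0.314]
tool_rot: [-0.528, 0.471, -0.47, 0.528]
ft_force: [0.1, 0.6, -0.5]
grip_width: 0.0505
```

Run:
```python
from h import *
o=get_obs();print(o["position"],tyaw(o))
go([.552,-.194,.25],down(np.radians(-16.6)))
```

```text
[ 0.55360309 -0.178296    0.31402224] 6.535915222374001
shift [15.5 64.  -3.3] turn [ 0.1 23.1 -0.1]
```

Request:
drive_tool(plan=[[5,10,-1,0,7,0,50],[10,25,-2,0,14,0,50],[15,40,-3,0,20,0,50],[15,55,-3,0,23,0,50],[15,64,-3,0,23,0,50],[15,64,-3,0,23,0,50],[15,64,-3,0,23,0,50]])

```text
time: 10.7
position: [0.553, -0.1921, 0.2508]
tool_rot: [0.424, -0.566, 0.566, -0.424]
ft_force: [0.3, 0.8, -0.0]
grip_width: 0.05
```

Run:
```python
from h import *
np.set_printoptions(precision=4,suppress=True)
o=get_obs();print(o["position"],tyaw(o))
im=camera("wrist")
m=mark_of("wrist","frame_center");print([(d["conf"],d["location"],onz("wrist",d["location"],.07,o)) for d in m])
m=mark_of("wrist","stand");print([(d["conf"],d["location"],onz("wrist",d["location"],.0,o)) for d in m])
# predicted rail top outline
c=np.array([.552,-.194]); a=np.radians(-16.6); n=np.array([np.cos(a),np.sin(a)]); t=np.array([-n[1],n[0]])
Pts=np.array([proj("wrist",[*(c+i*.005*n+j*.06*t),.13],o) for i,j in ((1,1),(1,-1),(-1,-1),(-1,1))])
print(Pts); cv2.polylines(im,[np.int32(Pts)],True,(255,0,255),1); cv2.imwrite("pics/w3.png",im)
```

```text
[ 0.553  -0.1921  0.2508] -16.26235092381198
[(0.7, [439.0, 176.8], array([ 0.6796, -0.2281,  0.07  ]))]
[(0.7, [320.6, 167.4], array([ 0.5541, -0.1949,  0.    ]))]
[[325.0355 127.9446]
 [323.5741 253.5673]
 [313.3245 253.5087]
 [313.5107 127.8683]]
```

View pics/w3.png

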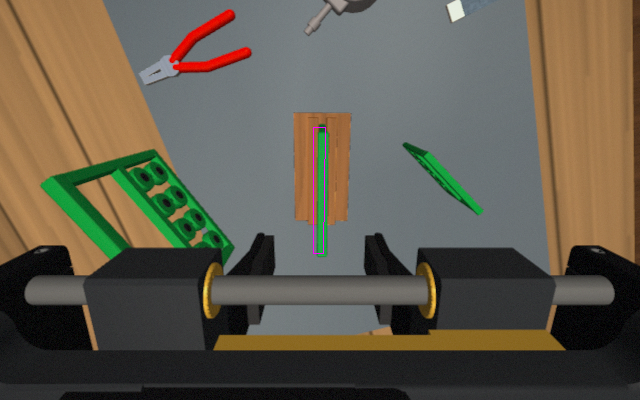

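The wrist view shows the rail running from (322,130) to (322,257), about 3.5 px right of my predicted outline, so its centre is at about (0.5547, −0.1973). The large frame is at left and the small one at right. I'll descend.

Run:
```python
from h import *
go([.5547,-.1970,.119],down(np.radians(-16.4)))
```

```text
shift [  3.6 132.5   2.4] turn [-0.1  0.1  0. ]
```

Request:
drive_tool(plan=[[3.6,10,2.5,0,0,0,50],[3.6,45,2.5,0,0,0,50],[3.6,80,2.5,0,0,0,50],[3.6,105,2.5,0,0,0,50],[3.6,122,2.5,0,0,0,50],[3.6,132,2.5,0,0,0,50],[3.6,132,2.5,0,0,0,30],[3.6,132,2.5,0,0,0,15],[3.6,132,2.5,0,0,0,0],[3.6,132,2.5,0,0,0,0]], newtons=30)

```text
time: 11.85
position: [0.5548, -0.1973, 0.1197]
tool_rot: [0.423, -0.565, 0.567, -0.424]
ft_force: [-0.5, 0.1, 0.2]
grip_width: 0.0262
```

Request:
drive_tool(plan=[[0,0,0,0,0,0,0],[0,0,0,0,0,0,0],[0,0,0,0,0,0,0]])

```text
time: 12.15
position: [0.5544, -0.1971, 0.119]
tool_rot: [0.423, -0.566, 0.567, -0.424]
ft_force: [0.2, 0.8, 2.2]
grip_width: 0.0093
```

Gripped at about 10 mm with almost no side force. Lifting straight up.

Request:
drive_tool(plan=[[0,-3,0,0,0,0,0],[0,-9,0,0,0,0,0],[0,-18,0,0,0,0,0],[0,-30,0,0,0,0,0],[0,-48,0,0,0,0,0],[0,-70,0,0,0,0,0],[0,-95,0,0,0,0,0],[0,-120,0,0,0,0,0],[0,-145,0,0,0,0,0],[0,-165,0,0,0,0,0]])

```text
time: 13.15
position: [0.5542, -0.197, 0.2863]
tool_rot: [0.423, -0.565, 0.567, -0.424]
ft_force: [0.9, -0.0, -0.4]
grip_width: 0.0096
```

Request:
drive_tool(plan=[[0,-10,0,0,0,0,0],[0,-15,0,0,0,0,0],[0,-15,0,0,0,0,0]])

```text
time: 13.45
position: [0.554, -0.1969, 0.2989]
tool_rot: [0.424, -0.566, 0.566, -0.424]
ft_force: [1.1, -0.3, -1.8]
grip_width: 0.0097
```

Run:
```python
from h import *
o=get_obs();print(o["position"],tyaw(o),o["ft_force"],o["grip_width"])
im=camera("scene"); 
m=mark_of("scene","frame_center");print([(d["conf"],d["location"]) for d in m]); print("expected",proj("scene",o["position"]-[0,0,.049]))
w=camera("wrist"); cv2.imwrite("pics/s4.png",np.vstack([cv2.resize(im[60:260,140:340],(400,400)),]) if 0 else np.hstack([cv2.resize(im[60:300,140:540],(400,240)),cv2.resize(w,(400,240))]))
go([.430,.216,.30],down(np.radians(-3.2)))
```

```text
[ 0.5539709  -0.1968997   0.29892501] -16.389192858850308 [ 1.11610206 -0.31574242 -1.80629314] 0.009692072197086917
[(0.87, [196.5, 242.7]), (0.76, [261.3, 138.6]), (0.7, [219.4, 129.4])]
expected [218.84926567 126.7927744 ]
shift [-361.    -1.9 -234.8] turn [  0.1 -13.2  -0.1]
```

View pics/s4.png

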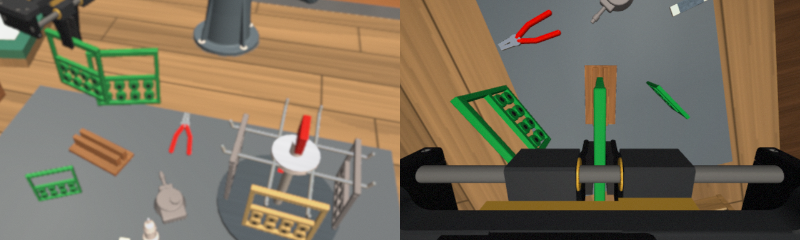

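The frame is held level and clear of the stand, left of centre in the scene view. I'll carry it to a point in front of the hook.

Request:
drive_tool(plan=[[-8,-2,-8,0,-1,0,0],[-30,-2,-28,0,-2,0,0],[-60,-2,-52,0,-4,0,0],[-95,-2,-78,0,-6,0,0],[-130,-2,-104,0,-8,0,0],[-165,-2,-130,0,-10,0,0],[-200,-2,-155,0,-12,0,0],[-235,-2,-178,0,-13,0,0],[-270,-2,-198,0,-13,0,0],[-300,-2,-215,0,-13,0,0]])

```text
time: 14.6
position: [0.4303, 0.1536, 0.3002]
tool_rot: [-0.486, 0.515, -0.514, 0.485]
ft_force: [0.6, -0.4, -0.5]
grip_width: 0.0101
```

Request:
drive_tool(plan=[[-22,0,-10,0,0,0,0],[-40,0,-7,0,0,0,0],[-52,0,-5,0,0,0,0],[-57,0,-5,0,0,0,0],[-57,0,-5,0,0,0,0],[-57,0,-5,0,0,0,0]])

```text
time: 15.2
position: [0.4307, 0.2081, 0.3003]
tool_rot: [-0.485, 0.515, -0.515, 0.485]
ft_force: [0.1, 0.4, -0.6]
grip_width: 0.0095
```

Run:
```python
from h import *
o=get_obs();print(o["position"],tyaw(o),o["ft_force"],o["grip_width"],o["q"])
w=camera("wrist"); 
for n,P in (("tip",(-.127,.032,.18)),("tip2",(-.127,-.032,.18)),("mark",(-.1,0,.012))):
    a=np.radians(-3.2); Q=np.array([.5865,.2125,0])+[P[0]*np.cos(a)-P[1]*np.sin(a),P[0]*np.sin(a)+P[1]*np.cos(a),P[2]]
    u=proj("wrist",Q,o); print(n,Q,u); cv2.circle(w,tuple(map(int,u)),3,(255,0,255),1)
cv2.imwrite("pics/w5.png",w)
m=mark_of("wrist","free_hook");print([(d["conf"],d["location"],onz("wrist",d["location"],.168,o)) for d in m])
m=mark_of("wrist","front_mark");print([(d["conf"],d["location"],onz("wrist",d["location"],.012,o)) for d in m])
```

```text
[0.43065977 0.20812746 0.30030011] -3.41080949943219 [ 0.10438591  0.43444421 -0.55857203] 0.009520580549334539 [ 2.16251180e-01  2.33382526e-01  1.68438112e+00 -4.40610029e-04
  1.22467399e+00  2.75930469e-01]
tip [0.46148431 0.25153944 0.18      ] [351.68789167 142.73464712]
tip2 [0.45791173 0.18763923 0.18      ] [349.88377299 211.72974148]
mark [0.48665592 0.21808215 0.012     ] [358.68878742 151.1714409 ]
[]
[(0.81, [357.8, 152.8], array([0.48535095, 0.21585801, 0.012     ]))]
```

View pics/w5.png

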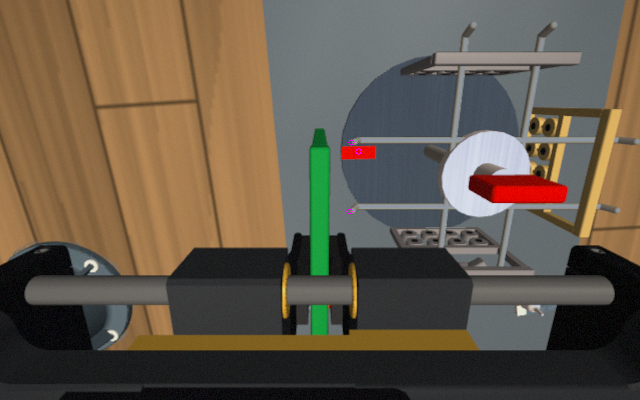

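The prong tips at (353,141) and (350,211) match my projected model within 2 px. I'll align and descend in front of the hook.

Run:
```python
from h import *
go([.436,.2208,.187],down(np.radians(-3.2)))
```

```text
shift [-13.1 113.5   4.4] turn [ 0.  -0.3  0. ]
```

Request:
drive_tool(plan=[[-5,0,2,0,0,0,0],[-11,5,4,0,0,0,0],[-13,20,4,0,0,0,0],[-13,40,4,0,0,0,0],[-13,62,4,0,0,0,0],[-13,84,4,0,0,0,0],[-13,102,4,0,0,0,0],[-13,113,4,0,0,0,0],[-13,113,4,0,0,0,0],[-13,113,4,0,0,0,0]])

```text
time: 16.35
position: [0.436, 0.2217, 0.1877]
tool_rot: [0.485, -0.514, 0.515, -0.485]
ft_force: [-0.2, -0.2, -0.5]
grip_width: 0.0095
```

Run:
```python
from h import *
o=get_obs();print(o["position"],tyaw(o),o["ft_force"],o["grip_width"])
s=camera("scene");w=camera("wrist")
cv2.imwrite("pics/s6.png",np.hstack([cv2.resize(s[130:290,330:530],(500,400),interpolation=cv2.INTER_CUBIC),cv2.resize(w[0:400,240:540],(300,400))]))
go([.4807,.2184,.187],down(np.radians(-3.2),np.radians(-6)))
```

```text
[0.43603647 0.22172759 0.18772889] -3.3835069209926476 [-0.18683725 -0.1829327  -0.5035702 ] 0.00950961839526637
shift [ 0.7  1.5 44.4] turn [ 5.9 -0.2  0.3]
```

View pics/s6.png

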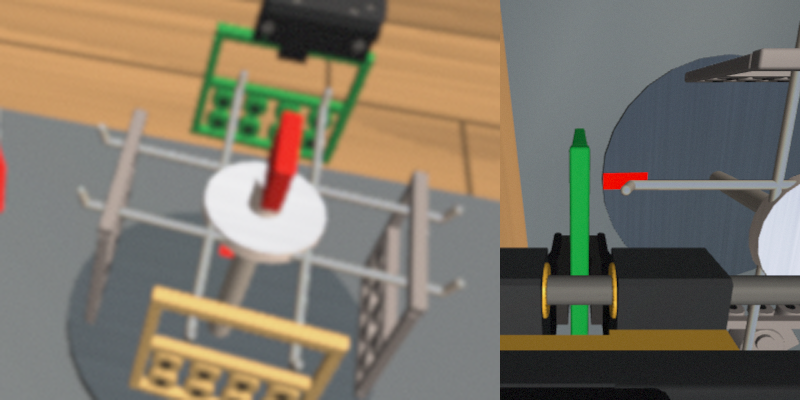

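In the scene crop, both prong tips at (240,78) and (325,95) line up inside the frame's window, and the rail is above them. I'll advance with a small lean so the gripper body clears the knob.

Request:
drive_tool(plan=[[0,0,2,2,0,0,0],[0,0,6,4,0,0,0],[0,0,12,6,0,0,0],[0.5,0,19,6,0,0,0],[0.5,0,26,6,0,0,0],[0.5,0,33,6,0,0,0],[0.5,0,39,6,0,0,0],[0.5,0,44,6,0,0,0],[0.5,0,44,6,0,0,0],[0.5,0,44,6,0,0,0]])

```text
time: 17.45
position: [0.4793, 0.2183, 0.1873]
tool_rot: [0.459, -0.487, 0.541, -0.509]
ft_force: [-0.7, -0.6, -1.1]
grip_width: 0.0095
```

Run:
```python
from h import *
o=get_obs();print(o["position"],tyaw(o),o["ft_force"],o["grip_width"])
go([.4807,.2184,.171],down(np.radians(-3.2),np.radians(-6)))
```

```text
[0.47931888 0.21826427 0.18731009] -3.399588200477175 [-0.69033874 -0.59971693 -1.0673455 ] 0.009465055734674573
shift [-0.2 16.4 -0.3] turn [ 0.  -0.2  0.4]
```

Request:
drive_tool(plan=[[0,4,0,0,0,0,0],[0,8,0,0,0,0,0],[0,12,0,0,0,0,0],[0,15,0,0,0,0,0],[0,17,0,0,0,0,0],[0,18,0,0,0,0,0],[0,18,0,0,0,0,0]])

```text
time: 18.15
position: [0.4813, 0.2183, 0.1695]
tool_rot: [0.459, -0.487, 0.541, -0.51]
ft_force: [0.1, -0.4, -0.6]
grip_width: 0.0098
```

Request:
drive_tool(plan=[[0,1,0,0,0,0,0],[0,2,0,0,0,0,0],[0,2,0,0,0,0,0]])

```text
time: 18.45
position: [0.4815, 0.2182, 0.1676]
tool_rot: [0.459, -0.487, 0.541, -0.51]
ft_force: [0.0, 0.1, -0.2]
grip_width: 0.0095
```

Request:
drive_tool(plan=[[0,1,0,0,0,0,0],[0,1.5,0,0,0,0,0],[0,1.5,0,0,0,0,0]])

```text
time: 18.75
position: [0.4817, 0.2183, 0.167]
tool_rot: [0.459, -0.487, 0.541, -0.51]
ft_force: [-1.9, -1.1, 5.4]
grip_width: 0.0095
```

Request:
drive_tool(plan=[[0,1,0,0,0,0,0],[0,1.5,0,0,0,0,0],[0,1.5,0,0,0,0,0]])

```text
time: 19.05
position: [0.4818, 0.2184, 0.1668]
tool_rot: [0.459, -0.487, 0.541, -0.51]
ft_force: [-6.4, 0.1, 14.9]
grip_width: 0.0093
```

Contact came at the height I expected, with the rail seated on the prongs. I'll ease off and release.

Request:
drive_tool(plan=[[0,-1.5,0,0,0,0,0],[0,-1.5,0,0,0,0,0],[0,-1.5,0,0,0,0,11],[0,-1.5,0,0,0,0,13],[0,-1.5,0,0,0,0,16],[0,-1.5,0,0,0,0,22],[0,-1.5,0,0,0,0,30],[0,-1.5,0,0,0,0,36],[0,-1.5,0,0,0,0,36],[0,-1.5,0,0,0,0,36]])

```text
time: 20.05
position: [0.4817, 0.2182, 0.1661]
tool_rot: [0.459, -0.487, 0.541, -0.51]
ft_force: [0.2, 0.2, 0.5]
grip_width: 0.0353
```

Run:
```python
from h import *
o=get_obs();print(o["position"],o["ft_force"],o["grip_width"])
s=camera("scene");w=camera("wrist")
cv2.imwrite("pics/s7.png",np.hstack([cv2.resize(s[130:290,330:530],(500,400),interpolation=cv2.INTER_CUBIC),cv2.resize(w[0:400,240:540],(300,400))]))
```

```text
[0.48167293 0.21821517 0.16611502] [0.16767415 0.18249691 0.48873479] 0.03525264639217558
```

View pics/s7.png

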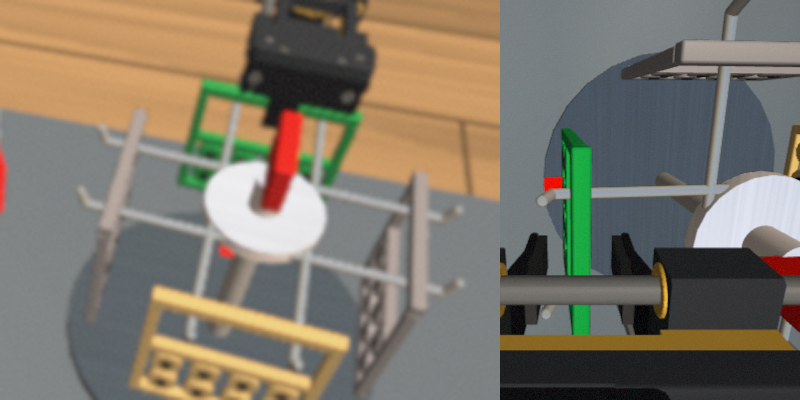

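The frame is released and hangs on both prongs, with the fingers open on either side. I'll withdraw upward along the tool axis.

Request:
drive_tool(plan=[[0,-3,0,0,0,0,36],[0,-9,0,0,0,0,36],[0,-18,0,0,0,0,36],[0,-30,0,0,0,0,36],[0,-50,0,0,0,0,36],[0,-75,0,0,0,0,36],[0,-100,0,0,0,0,36],[0,-120,0,0,0,0,36],[0,-130,0,0,0,0,36],[0,-130,0,0,0,0,36]])

```text
time: 21.15
position: [0.4689, 0.2193, 0.2976]
tool_rot: [0.458, -0.486, 0.541, -0.511]
ft_force: [0.9, 0.2, -0.4]
grip_width: 0.0361
```

Request:
drive_tool(plan=[[0,0,0,0,0,0,36],[0,0,0,0,0,0,36],[0,0,0,0,0,0,36],[0,0,0,0,0,0,36],[0,0,0,0,0,0,36]])

```text
time: 21.65
position: [0.468, 0.219, 0.2949]
tool_rot: [0.459, -0.487, 0.541, -0.509]
ft_force: [0.7, 0.4, -0.1]
grip_width: 0.0356
```

Run:
```python
from h import *
o=get_obs();print(o["time"],o["position"],o["ft_force"])
s=camera("scene");w=camera("wrist")
a=np.radians(-3.2)
P=np.array([.5865-.106*np.cos(a),.2125-.106*np.sin(a),.118])
for c in("scene","wrist"):
    print(c,[(d["conf"],d["location"]) for d in mark_of(c,"frame_center")],"expect",proj(c,P,o if c=="wrist" else None))
m=mark_of("wrist","front_mark");print([onz("wrist",d["location"],.012,o) for d in m]); print("mark",[d["location"] for d in m])
cv2.imwrite("pics/s8.png",np.hstack([cv2.resize(s[130:290,330:530],(500,400),interpolation=cv2.INTER_CUBIC),cv2.resize(w[0:400,240:540],(300,400))]))
```

```text
21.65 [0.46801989 0.21896994 0.29489541] [ 0.73654697  0.3956546  -0.0509753 ]
scene [(0.79, [196.0, 244.7]), (0.78, [263.0, 137.7]), (0.59, [434.9, 189.7])] expect [435.94571355 190.32294477]
wrist [(0.86, [310.0, 177.7])] expect [314.05364058 178.10394364]
[array([0.48950187, 0.2121778 , 0.012     ]), array([0.69901211, 0.14219754, 0.012     ])]
mark [[313.9, 165.0], [452.9, 199.5]]
```

View pics/s8.png

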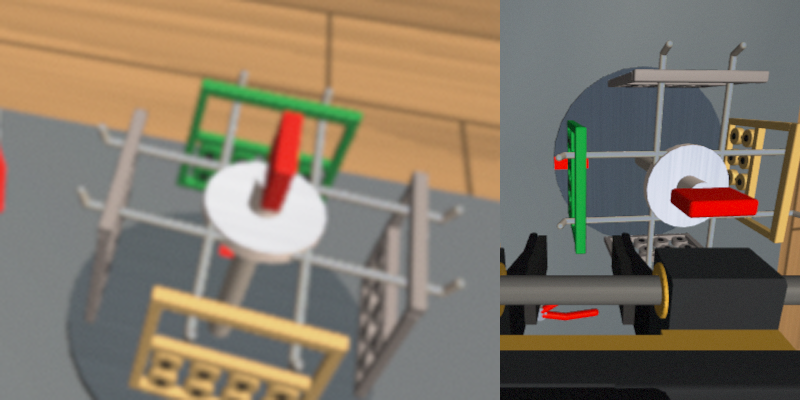

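The frame hangs level and centred across both prongs. In the wrist crop the prongs are at rows 155 and 222 and the rail spans rows 122–252. Handing in.

```bash
python3 -c "
from rig import *
print(hand_in())"
```

```text
the job is handed in; nothing more can be done
None
```

The green frame from the stand is hanging on the free hook over the red mark, and the job is handed in at about 22 s of the 72 s allowed.

I gripped the knob and turned the rack about +139° until the free hook stood over the mark. Then I lifted the middle-sized frame from the stand, brought its window over the prong tips and set the rail on both prongs. The rail touched at the expected height, with 15 N of contact force. I then released it and withdrew upward.

**Last checks:**
- **Hook over mark:** about 6 mm apart by my estimate; the limit is 30 mm.
- **Frame position:** the detected frame centre was within 1 px (scene) and 4 px (wrist) of where it should be. In the last picture the rail is centred across both prongs.
- **Gripper:** it reads under 1 N and is well clear of the frame.
- **Loose parts:** I kept clear of the turret, nippers, pin vise and sanding stick, but took no separate final measurement of them.

Two things did not fully agree. The network never reported the free hook after the turn, so I relied on the pictures and the rack geometry. Position estimates of the knob and mark differed by up to about 6 mm between cameras.

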